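# Size an acetate blank on the slot gauge

## Task

Find out which size the acetate blank in the red-dotted bay (right-hand end) of the wooden stand is: take it out and, upright, offer it to the slots of the metal gauge one after another from the narrowest (one pip) upwards, resting its lower edge gently on each slot mouth and never forcing it. Leave it, let go, in the first slot that accepts it, fully down on the slot floor and slid back against the closed end so that it is flush with the front of the gauge. Leave the other two blanks standing in their bays.

Things in the scene. Friction and masses are not known exactly. Their poses are not given: they have to be found in the camera images.
- slot_gauge: Fixed aluminium block 62 (x) x 117 (y) x 32 mm high on a dark base plate 74 x 157 x 6 mm. Five upright slots along its x, open at the top and at the front (-x, towards the robot), closed at the back by a solid bar. They widen in steps from its left end (+y) to its right (-y); 1 to 5 black pips on the bar behind each slot count them from the narrowest. Origin: centre of underside.
- stand: Fixed wooden block 36 (x) x 130 (y) x 36 mm high with three bays along its x, 13.5 mm wide, 44 mm apart, open at both ends, floors 12 mm above the table. A blank stands loosely upright in each and sticks out 6 mm at the front and at the back. Red dots (top and front) mark the bay at its right end (-y). Origin: centre of underside.
- bay_red (a point): Centre of the floor of the bay marked with the red dots (right-hand end of the stand); axes as the stand's.
- bay_mid (a point): Centre of the floor of the middle bay; axes as the stand's.
- bay_far (a point): Centre of the floor of the left-hand bay; axes as the stand's.
- slot_1 (a point): Slot 1 (narrowest), 2.6 mm wide: centre of its floor, 22 mm below the block's top, 24 mm from its closed end and from the front face. Solid ribs 13 mm wide stand between slots. Upper edges have a 1.5 mm 45-degree lead-in. x along the slot to its closed end, y across it, z up. No blank fits it.
- slot_2 (a point): Slot 2, 5.2 mm wide: centre of its floor, 22 mm below the block's top, 24 mm from its closed end and from the front face. Solid ribs 13 mm wide stand between slots. Upper edges have a 1.5 mm 45-degree lead-in. x along the slot to its closed end, y across it, z up. No blank fits it.
- slot_3 (a point): Slot 3, 7.8 mm wide: centre of its floor, 22 mm below the block's top, 24 mm from its closed end and from the front face. Solid ribs 13 mm wide stand between slots. Upper edges have a 1.5 mm 45-degree lead-in. x along the slot to its closed end, y across it, z up. The blank of its size has 1.1 mm of play in it; the next thicker one is 1.5 mm too thick to enter.
- slot_4 (a point): Slot 4, 10.4 mm wide: centre of its floor, 22 mm below the block's top, 24 mm from its closed end and from the front face. Solid ribs 13 mm wide stand between slots. Upper edges have a 1.5 mm 45-degree lead-in. x along the slot to its closed end, y across it, z up. The blank of its size has 1.1 mm of play in it; the next thicker one is 1.5 mm too thick to enter.
- slot_5 (a point): Slot 5 (widest), 13.0 mm wide: centre of its floor, 22 mm below the block's top, 24 mm from its closed end and from the front face. Solid ribs 13 mm wide stand between slots. Upper edges have a 1.5 mm 45-degree lead-in. x along the slot to its closed end, y across it, z up. The blank of its size has 1.1 mm of play in it; the next thicker one is 1.5 mm too thick to enter.
- amber_mid (a point): Acetate blank (honey-yellow and brown): rigid upright plate 48 mm wide (its x), 66 mm high (z); its thickness (y) is unknown, 6 to 12.5 mm, and differs from blank to blank; 20 to 70 g. The point is its centre, 33 mm above its lower edge. Which bay it starts in varies.
- blank_amber: The same blank (honey-yellow and brown), at the middle of its lower edge, 33 mm below its centre; axes alike.
- green_mid (a point): Acetate blank (dark green, one face cream): rigid upright plate 48 mm wide (its x), 66 mm high (z); its thickness (y) is unknown, 6 to 12.5 mm, and differs from blank to blank; 20 to 70 g. The point is its centre, 33 mm above its lower edge. Which bay it starts in varies.
- blank_green: The same blank (dark green, one face cream), at the middle of its lower edge, 33 mm below its centre; axes alike.
- maroon_mid (a point): Acetate blank (dark red, one face pink): rigid upright plate 48 mm wide (its x), 66 mm high (z); its thickness (y) is unknown, 6 to 12.5 mm, and differs from blank to blank; 20 to 70 g. The point is its centre, 33 mm above its lower edge. Which bay it starts in varies.
- blank_maroon: The same blank (dark red, one face pink), at the middle of its lower edge, 33 mm below its centre; axes alike.

How it is judged:
By the outcome, as a careful person would: the job done as asked, in the order asked, and still so for the second after the job is handed in, with the robot touching nothing.
It also fails if it takes over 54 s, if anything falls off the work surface, if the arm or the gripper's body presses on something with over 40 N, if the wrist force passes 120 N, or if a joint passes its speed limit or range.

## Robot

A 6-joint arm with a two-finger parallel gripper is mounted at the origin on a cart in front of the work surface, level with it; the furniture and walls round the work are solid. World frame = base frame: x ahead of the robot, y to its left, z up, the work surface at z = 0. Lengths are in mm, angles in rad, forces in N, time in s.
With the tool pointing down it reaches from about 300 to 750 mm from the base axis. Payload 8.5 kg.
Tool frame: the origin (TCP) lies on the centre line of the jaws, within the pads' length; the fingertips stand 19 mm ahead of it and the grasp point (between the pads) is the TCP; y points along the fingers, z is the direction in which the jaws open and shut, and the axes are right-handed (so a half turn about y gives the same grasp; the last joint's range is limited). The gripper opens to 85 mm and grips with 20 to 120 N. Pads are 22 mm wide; open, the fingers measure 114 mm over their backs; the gripper's body (76 mm by 85 mm) begins 54 mm behind the grasp point. The pads swing forward as they close: fully open they stand 13 mm farther back than shut.
Start: joints at [1.064, 0.381, 1.297, -0, 1.464, -0.215], TCP at [158.214, 526.734, 250.322] pointing down, gripper open.
Joint ranges: [-3.11, 3.11], [-0.89, 2.33], [0.22, 2.48], [-1.42, 4.56], [0.17, 2.85], [-2.88, 2.88]. Speed limits (rad/s): [2.39, 2.39, 3.14, 3.14, 3.14, 3.14].

## Interface

Orientations are given as a unit quaternion [x, y, z, w].
In Python, from plant import robot gives the robot as it stands. The module is installed in compiled form; this text tells all that it offers.
- The arm moves only by the tool servo_tool, never from a script. Its argument "motion" is a list of rows, each an object with "xyz": the shift along the tool's x, y, z as a fraction of full scale, a list of three; "turn": the turn, a rotation vector about the tool's x, y, z as a fraction of full scale, a list of three. In form: [{"xyz": [dx, dy, dz], "turn": [wx, wy, wz]}, ...]. A call has 1 to 8 rows; each row is the pose to reach, as a shift and turn from the pose commanded when the call began, along the tool's axes at that moment; what a row does not reach only later rows make up. Full scale, the value 1, is 200 mm for a shift and 90 degrees for a turn. A row lasts 1/12 s, in which the tool goes at most 41.7 mm and 7.16 degrees, less where a joint would pass 70% of its speed; a pose out of reach is approached as far as the arm can. A call with a number of a shift or a turn outside -1 to 1 is refused whole. A call with a gripper value outside its range is refused whole. "hand" is the opening, from 0 (shut) to 1 (fully open), set as the call begins (left out, the last holds). The fingers move at their own pace and stop on an object; "squeeze" is the grip in N (left out, the last holds). Time passes only in rows, so rows that repeat a pose let the fingers close. It gives the time, the measured TCP pose, the force and the opening at its end, in the units of the state.
- robot.state(): the state, without advancing time (a new reading comes with each control period).
- robot.camera(name): name is "side" or "top"; returns a dict with "image" (400x640x3 uint8, red, green, blue), "fx", "fy", "cx", "cy" (pixels), "cam_to_world" (4x4, takes a point from camera to world coordinates). Camera axes: x right, y down, z forward; pixel columns grow to the right and rows downward; lengths in mm; the calibration is good to about 2 mm. A picture is of the moment at which its call begins. There is no depth.
- robot.finish_job(): hands the job in, once; it reports no verdict.
The state is a dict: "clock": time; "joints": joint angles; "joint_vel": joint speeds; "joint_efforts": joint torques, N m; "eef_pos": TCP position; "eef_rot": TCP orientation; "wrist_force": force on the tool from outside, world axes, zero at the start; "moment": the same for the moment, N m; "finger_gap": opening from 0.0 (shut) to 1.0 (fully open).
Only numpy, scipy, OpenCV 4.12 (cv2) and the standard library are available. Lean on these libraries where they do the work, as an engineer would, in place of code of your own. Each camera call takes 0.05 s, during which the arm holds its last target. There are 200 camera calls.

## Working session

There is one attempt and no reset: what is moved stays moved. The work goes in short steps, Python scripts to look and compute and a tool call to move; the robot and the scene stay as the last step left them, time stands still between calls to the robot, and variables do not carry over. Pictures are saved under pics/ and viewed, about 8 in all and at most 12, crops included, and the job is handed in when it is done.

Besides the shell and the picture viewer there is one more tool, called as name([rows], argument=value, ...), one row to a line, values as JSON. servo_tool: Moves the arm, as the interface text tells. Its arguments: {"type":"object","properties":{"motion":{"type":"array"},"hand":{"type":"number"},"squeeze":{"type":"number"}},"required":["motion"]}

```bash
mkdir -p pics; python3 - <<'E'
from plant import robot
import cv2,numpy as np
s=robot.state();print({k:np.round(v,3).tolist() for k,v in s.items()})
for n in("top","side"):
    c=robot.camera(n);cv2.imwrite(f"pics/{n}0.png",c["image"][:,:,::-1]);print(n,c["fx"],c["fy"],c["cx"],c["cy"],np.round(c["cam_to_world"],3).tolist())
E
```

```text
{'clock': 0.0, 'joints': [1.064, 0.381, 1.298, -0.0, 1.464, -0.215], 'joint_vel': [-0.002, 0.001, -0.0, 0.001, -0.0, -0.001], 'joint_efforts': [-0.002, -44.847, -23.128, -0.0, 0.005, -0.0], 'eef_pos': [158.09, 526.507, 249.704], 'eef_rot': [0.7, -0.103, 0.103, -0.699], 'wrist_force': [-0.264, -0.851, -0.403], 'moment': [0.009, -0.024, -0.003], 'finger_gap': 1.0}
top 411.49799661043005 411.49799661043005 317.10459313897536 200.9731999252899 [[0.024, -0.987, 0.159, 392.739], [-1.0, -0.024, 0.004, 16.969], [0.0, -0.159, -0.987, 898.621], [0.0, 0.0, 0.0, 1.0]]
side 472.010388061711 472.010388061711 315.0384395437434 201.59289390273597 [[0.827, -0.236, 0.51, 45.289], [-0.561, -0.379, 0.736, -644.877], [0.019, -0.895, -0.446, 446.362], [0.0, 0.0, 0.0, 1.0]]
```

View pics/top0.png

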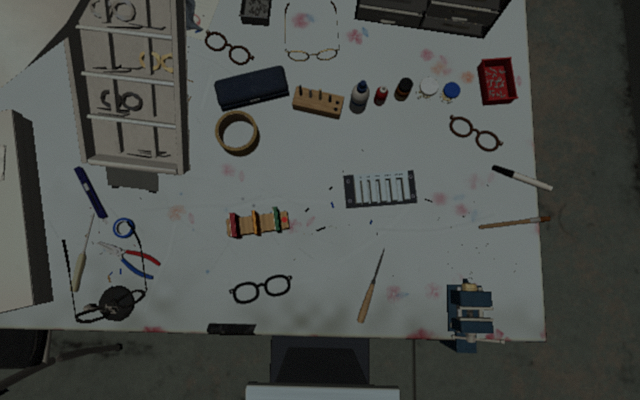

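View pics/side0.png

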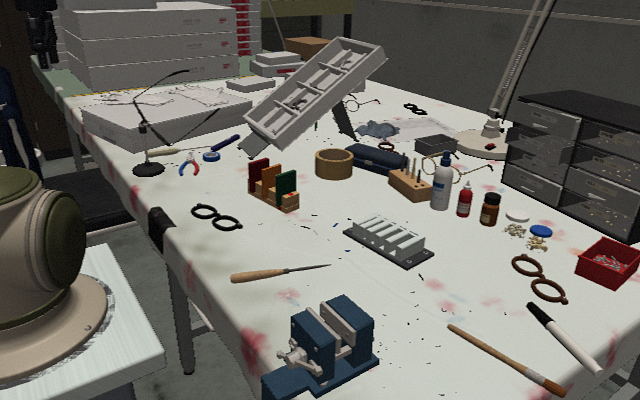

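The top view shows the stand at about (258,222), with maroon at the left end and green at the right (-y). The gauge is at about (380,189). I'll enlarge both.

```bash
python3 - <<'E'
import cv2,numpy as np
t=cv2.imread("pics/top0.png");s=cv2.imread("pics/side0.png")
a=cv2.resize(t[200:245,220:300],None,fx=6.2,fy=6.2,interpolation=cv2.INTER_CUBIC)
b=cv2.resize(t[165:210,337:423],None,fx=6.2,fy=6.2,interpolation=cv2.INTER_CUBIC)
c=cv2.resize(s[150:220,240:310],None,fx=5.6,fy=5.6,interpolation=cv2.INTER_CUBIC)
d=cv2.resize(s[205:275,338:438],None,fx=4,fy=4,interpolation=cv2.INTER_CUBIC)
o=np.zeros((580,800,3),np.uint8)
for im,(y,x) in((a,(0,0)),(b,(285,0))):
    h,w=min(im.shape[0],580-y),min(im.shape[1],800-x);o[y:y+h,x:x+w]=im[:h,:w]
c=cv2.resize(c,(260,260));d=cv2.resize(d,(260,182));o[0:260,540:800]=c;o[290:472,540:800]=d
o=np.clip(o*1.5,0,255).astype(np.uint8)
cv2.imwrite("pics/crop0.png",o)
E
```

```text
(no output)
```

View pics/crop0.png

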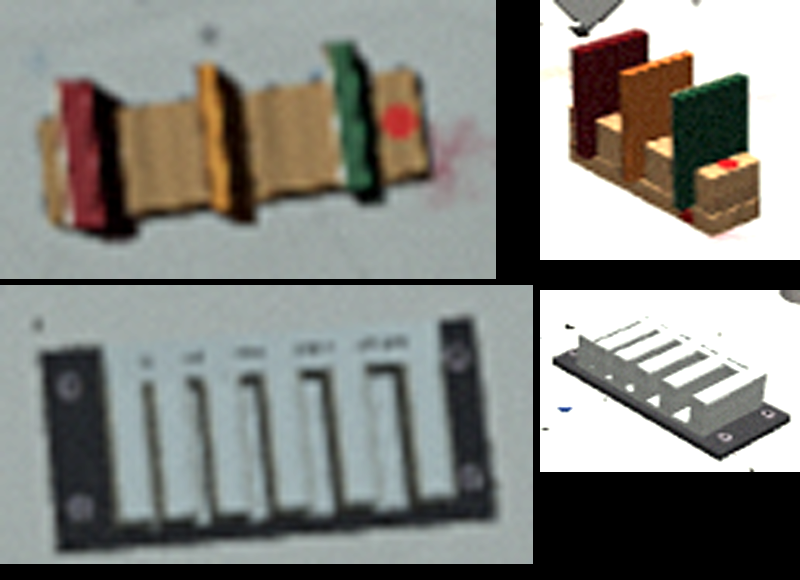

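The green blank is in the red-dotted bay. The gauge slots widen toward -y, as described. Now I'll measure the poses.

```bash
cat > h.py <<'E'
import numpy as np,cv2
from plant import robot
def ray(c,p):
    T=c["cam_to_world"];d=T[:3,:3]@[(p[0]-c["cx"])/c["fx"],(p[1]-c["cy"])/c["fy"],1];return T[:3,3],d
def onz(c,p,z):
    o,d=ray(c,p);return (o+d*(z-o[2])/d[2])
def proj(c,P):
    T=c["cam_to_world"];q=T[:3,:3].T@(np.array(P,float)-T[:3,3]);return np.array([c["fx"]*q[0]/q[2]+c["cx"],c["fy"]*q[1]/q[2]+c["cy"]])
def show(s=None):
    from scipy.spatial.transform import Rotation as R
    s=s or robot.state();print(round(s["clock"],2),np.round(s["eef_pos"],1),"\n",np.round(R.from_quat(s["eef_rot"]).as_matrix(),3),np.round(s["wrist_force"],1),round(s["finger_gap"],3))
E
python3 - <<'E'
from h import *
show()
t=robot.camera("top");sd=robot.camera("side")
A=lambda x,y:(220+(x+.5)/6.2-.5,200+(y+.5)/6.2-.5)
G=lambda x,y:(337+(x+.5)/6.2-.5,165+(y-285+.5)/6.2-.5)
im=t["image"].astype(int);r,g,b=im[...,0],im[...,1],im[...,2]
m=(r>g*2)&(r>b*2)&(r>80);m[:200]=0;m[245:]=0;m[:,:278]=0;m[:,292:]=0
ys,xs=np.nonzero(m);print("dot",len(xs),xs.mean(),ys.mean(),onz(t,(xs.mean(),ys.mean()),36))
for n,p in dict(TR=(415,72),TL=(40,118),BR=(428,168),greenBack=(339,45),greenFront=(357,185),amberBack=(207,66),amberFront=(219,208)).items():
    print(n,np.round(onz(t,A(*p),36 if len(n)==2 else 78),1))
# gauge plate
gm=((im.sum(2)<200)).astype(np.uint8);gm[:165]=0;gm[212:]=0;gm[:,:341]=0;gm[:,420:]=0
n,l,st,ce=cv2.connectedComponentsWithStats(gm);pts=[]
for i in range(1,n):
    if st[i,4]>20:print(st[i]);ys,xs=np.nonzero(l==i);pts+=list(zip(xs,ys))
w=np.array([onz(t,p,6)[:2] for p in pts],np.float32);rc=cv2.minAreaRect(w);print("plate",rc,cv2.boxPoints(rc).round(1).tolist())
for z in(32,38):
  for n,p in dict(s1=(148,383),s2=(197,378),s3=(253,374),s4=(316,372),s5=(386,367)).items(): print(z,n,np.round(onz(t,G(*p),z),1))
for n,p in dict(blockTL=(104,347),blockTR=(440,320),BL=(115,525),BR=(457,499)).items(): print(n,np.round(onz(t,G(*p),32),1),np.round(onz(t,G(*p),38),1))
b0=onz(sd,(148,168),0);print("lamp",b0,[proj(sd,(b0[0],b0[1],z))for z in(100,150,200)])
im=sd["image"].astype(int);r,g,b=im[...,0],im[...,1],im[...,2]
E
```

```text
0.1 [158.1 526.5 249.8] 
 [[ 0.958 -0.001  0.288]
 [-0.288 -0.001  0.958]
 [-0.    -1.    -0.001]] [-0.9 -0.1 -0. ] 1.001
dot 23 284.0 219.04347826086956 [491.56749093  89.00754441  36.        ]
TR [508.4  84.3  36. ]
TL [489.5 211.2  36. ]
BR [475.7  78.7  36. ]
greenBack [511. 106.  78.]
greenFront [465.6  98.4  78. ]
amberBack [503.1 148.6  78. ]
amberFront [457.1 142.5  78. ]
[343 170  74  38 897]
plate ((567.3075561523438, -117.00898742675781), (73.31634521484375, 156.4252166748047), 5.941651344299316) [[522.7999877929688, -43.0], [538.9000244140625, -198.60000610351562], [611.9000244140625, -191.0], [595.7000122070312, -35.400001525878906]]
32 s1 [579.5 -72.   32. ]
32 s2 [581.7 -88.9  32. ]
32 s3 [ 583.6 -108.4   32. ]
32 s4 [ 584.8 -130.2   32. ]
32 s5 [ 587.2 -154.5   32. ]
38 s1 [578.2 -71.3  38. ]
38 s2 [580.4 -88.2  38. ]
38 s3 [ 582.3 -107.5   38. ]
38 s4 [ 583.5 -129.2   38. ]
38 s5 [ 585.8 -153.3   38. ]
blockTL [592.  -56.6  32. ] [590.6 -56.1  38. ]
blockTR [ 604.4 -173.5   32. ] [ 602.9 -172.1   38. ]
BL [529.4 -61.   32. ] [528.5 -60.4  38. ]
BR [ 541.3 -178.6   32. ] [ 540.3 -177.3   38. ]
lamp [313.12844598 457.84258781   0.        ] [array([142.06021914, 128.32755103]), array([138.90634065, 107.26245016]), array([135.61945804,  85.3090001 ])]
```

servo_tool([
  {"xyz": [0.57,-0.25,-0.82],"turn": [0,-0.28,0]},
  {"xyz": [0.57,-0.25,-0.82],"turn": [0,-0.28,0]},
  {"xyz": [0.57,-0.25,-0.82],"turn": [0,-0.28,0]},
  {"xyz": [0.57,-0.25,-0.82],"turn": [0,-0.28,0]},
  {"xyz": [0.57,-0.25,-0.82],"turn": [0,-0.28,0]},
  {"xyz": [0.57,-0.25,-0.82],"turn": [0,-0.28,0]},
  {"xyz": [0.57,-0.25,-0.82],"turn": [0,-0.28,0]},
], hand=0.42)

```text
clock: 0.78
eef_pos: [220.9, 335.7, 301.0]
eef_rot: [-0.705, -0.051, 0.05, 0.706]
wrist_force: [-1.2, -0.1, 0.5]
finger_gap: 0.419
```

servo_tool([
  {"xyz": [0.84,0.3,-0.97],"turn": [0,0,0]},
  {"xyz": [0.84,0.3,-0.97],"turn": [0,0,0]},
  {"xyz": [0.84,0.3,-0.97],"turn": [0,0,0]},
  {"xyz": [0.84,0.3,-0.97],"turn": [0,0,0]},
  {"xyz": [0.84,0.3,-0.97],"turn": [0,0,0]},
  {"xyz": [0.84,0.3,-0.97],"turn": [0,0,0]},
  {"xyz": [0.84,0.3,-0.97],"turn": [0,0,0]},
])

```text
clock: 1.37
eef_pos: [418.0, 167.7, 238.3]
eef_rot: [0.705, 0.051, -0.052, -0.705]
wrist_force: [-0.4, -0.2, -0.2]
finger_gap: 0.424
```

servo_tool([
  {"xyz": [0.32,0.55,-0.37],"turn": [0,0,0]},
  {"xyz": [0.32,0.55,-0.37],"turn": [0,0,0]},
  {"xyz": [0.32,0.55,-0.37],"turn": [0,0,0]},
  {"xyz": [0.32,0.55,-0.37],"turn": [0,0,0]},
  {"xyz": [0.32,0.55,-0.37],"turn": [0,0,0]},
])

```text
clock: 1.78
eef_pos: [489.6, 105.5, 126.3]
eef_rot: [-0.705, -0.05, 0.054, 0.705]
wrist_force: [-0.5, 0.5, -0.9]
finger_gap: 0.422
```

```bash
python3 - <<'E'
from h import *
show()
c=robot.camera("side");i=c["image"][90:220,210:350,::-1];i=cv2.resize(i,None,fx=4,fy=4,interpolation=cv2.INTER_CUBIC)
cv2.imwrite("pics/s1.png",np.clip(i*1.2,0,255).astype(np.uint8))
E
```

```text
1.78 [489.6 105.5 126.3] 
 [[ 0.989 -0.006 -0.146]
 [ 0.146  0.     0.989]
 [-0.006 -1.     0.001]] [-0.5  0.5 -0.9] 0.422
```

View pics/s1.png

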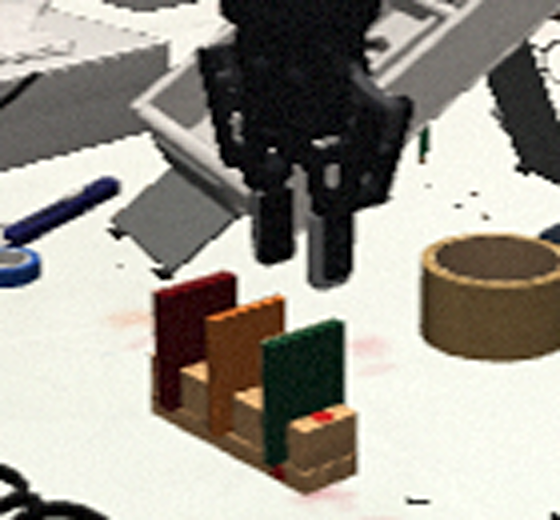

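The open jaws straddle the green blank (crop midpoint about (302,272) above the blank's top at (303,332)), clear of amber. I'll descend and grip.

servo_tool([
  {"xyz": [0,0.08,-0.015],"turn": [0,0,0]},
  {"xyz": [0,0.16,-0.015],"turn": [0,0,0]},
  {"xyz": [0,0.24,-0.015],"turn": [0,0,0]},
  {"xyz": [0,0.32,-0.015],"turn": [0,0,0]},
  {"xyz": [0,0.32,-0.015],"turn": [0,0,0]},
])

```text
clock: 2.25
eef_pos: [488.2, 104.6, 65.2]
eef_rot: [-0.705, -0.052, 0.054, 0.705]
wrist_force: [-0.5, -0.1, 0.2]
finger_gap: 0.423
```

servo_tool([
  {"xyz": [0,0,0],"turn": [0,0,0]},
  {"xyz": [0,0,0],"turn": [0,0,0]},
  {"xyz": [0,0,0],"turn": [0,0,0]},
  {"xyz": [0,0,0],"turn": [0,0,0]},
  {"xyz": [0,0,0],"turn": [0,0,0]},
  {"xyz": [0,0,0],"turn": [0,0,0]},
  {"xyz": [0,0,0],"turn": [0,0,0]},
  {"xyz": [0,0,0],"turn": [0,0,0]},
], hand=0, squeeze=25)

```text
clock: 2.92
eef_pos: [490.2, 103.6, 67.8]
eef_rot: [-0.705, -0.053, 0.051, 0.705]
wrist_force: [-1.3, 3.0, 8.3]
finger_gap: 0.105
```

servo_tool([
  {"xyz": [0,-0.05,0],"turn": [0,0,0]},
  {"xyz": [0,-0.1,0],"turn": [0,0,0]},
  {"xyz": [0,-0.15,0],"turn": [0,0,0]},
  {"xyz": [0,-0.2,0],"turn": [0,0,0]},
  {"xyz": [0,-0.25,0],"turn": [0,0,0]},
  {"xyz": [0,-0.3,0],"turn": [0,0,0]},
  {"xyz": [0,-0.3,0],"turn": [0,0,0]},
  {"xyz": [0,-0.3,0],"turn": [0,0,0]},
])

```text
clock: 3.58
eef_pos: [489.8, 103.1, 126.9]
eef_rot: [0.705, 0.053, -0.052, -0.705]
wrist_force: [-0.4, 0.0, -0.0]
finger_gap: 0.106
```

```bash
python3 - <<'E'
from h import *
show()
c=robot.camera("side");a=cv2.resize(c["image"][90:220,210:350,::-1],None,fx=3,fy=3,interpolation=cv2.INTER_CUBIC)
c=robot.camera("top");b=cv2.resize(c["image"][180:260,210:310,::-1],(390,312),interpolation=cv2.INTER_CUBIC)
i=np.zeros((390,800,3),np.uint8);h=min(390,a.shape[0]);i[:h,:390]=a[:h,:390];i[:312,405:795]=b
cv2.imwrite("pics/s2.png",np.clip(i*1.3,0,255).astype(np.uint8))
E
```

```text
3.58 [489.8 103.1 126.9] 
 [[ 0.989  0.002 -0.147]
 [ 0.147 -0.     0.989]
 [ 0.002 -1.    -0.   ]] [-0.4  0.  -0. ] 0.106
```

View pics/s2.png

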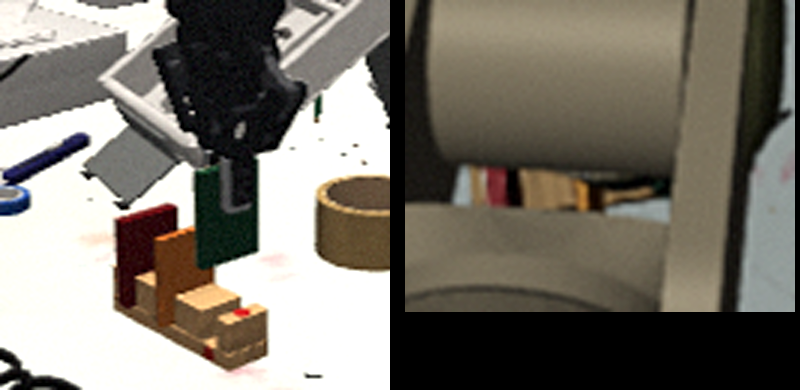

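The blank is held upright and clear, and amber and maroon are still in their bays. From the side view I'll work out where it sits in the grip along tool x and z, and cross-check the gauge pose.

```bash
python3 - <<'E'
from h import *
s=robot.state();c=robot.camera("side");im=c["image"].astype(int);r,g,b=im[...,0],im[...,1],im[...,2]
m=((g>r*1.3)&(g>b*1.05)&(g>30)).astype(np.uint8);m[:135]=0;m[185:]=0;m[:,:270]=0;m[:,300:]=0
m=cv2.morphologyEx(m,cv2.MORPH_CLOSE,np.ones((9,9)))
n,l,st,_=cv2.connectedComponentsWithStats(m);k=1+st[1:,4].argmax();print(st[k])
ct=max(cv2.findContours((l==k).astype(np.uint8),0,1)[0],key=cv2.contourArea)
q=cv2.approxPolyDP(ct,2.5,True)[:,0];print(q.tolist())
# predicted corners of near face for TCP-centred blank, 56 below
from scipy.spatial.transform import Rotation as R
M=R.from_quat(s["eef_rot"]).as_matrix();P=np.array(s["eef_pos"])
for dx in(-24,24):
  for dz in(-56,10): print(dx,dz,proj(c,P+M[:,0]*dx-M[:,2]*4.6+[0,0,dz]).round(1))
# gauge predicted corners in side view
a=np.radians(5.95);Rz=np.array([[np.cos(a),-np.sin(a)],[np.sin(a),np.cos(a)]]);C=np.array([567,-117.2])
i=cv2.resize(np.ascontiguousarray(c["image"][205:275,335:440,::-1]),None,fx=7,fy=7,interpolation=cv2.INTER_CUBIC)
i=np.clip(i*.9,0,255).astype(np.uint8)
def dot(P,col):
    u=(proj(c,P)-[335,205]+.5)*7-.5;cv2.circle(i,tuple(int(v) for v in u),3,col,-1)
for z,col in((32,(0,0,255)),(38,(255,0,0))):
  for x,y in[(-31,58.5),(-31,-58.5),(31,58.5),(31,-58.5)]+[(-31,v) for v in(45.5,42.9,29.9,24.7,11.7,3.9,-9.1,-19.5,-32.5,-45.5)]+[(17,v) for v in(45.5,42.9,29.9,24.7,11.7,3.9,-9.1,-19.5,-32.5,-45.5)]: dot((*(C+Rz@[x,y]),z),col)
for x,y in[(-37,78.5),(-37,-78.5),(37,-78.5)]: dot((*(C+Rz@[x,y]),6),(0,200,0))
cv2.imwrite("pics/g.png",i)
E
```

```text
[276 145   7   6  20]
[[282, 145], [276, 148], [280, 150]]
-24 -56 [277.3 179.7]
-24 10 [276.7 147.9]
24 -56 [295.9 173.5]
24 10 [295.9 142.5]
```

View pics/g.png

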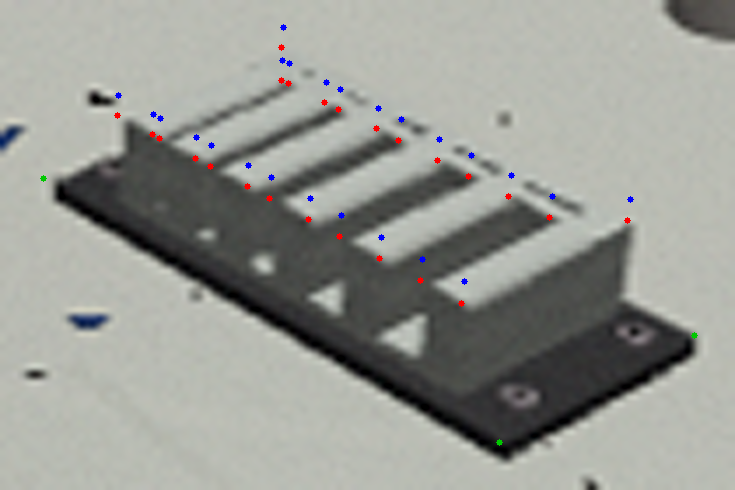

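The predicted blank corners match to 0.7 px, so it is centred in x with its lower edge about 56 mm below the TCP. The gauge's red (z=32) dots sit on the block's top edges, so the top is at 32. The views disagree by about 2 mm in y, so I'll check again from close by above slot 1.

servo_tool([
  {"xyz": [0.03,0,-0.15],"turn": [0,0.028,0]},
  {"xyz": [0.06,0,-0.31],"turn": [0,0.028,0]},
  {"xyz": [0.09,0,-0.46],"turn": [0,0.028,0]},
  {"xyz": [0.12,0,-0.62],"turn": [0,0.028,0]},
  {"xyz": [0.15,0,-0.78],"turn": [0,0.028,0]},
  {"xyz": [0.179,0,-0.929],"turn": [0,0.028,0]},
  {"xyz": [0.179,0,-0.929],"turn": [0,0.028,0]},
  {"xyz": [0.179,0,-0.929],"turn": [0,0.028,0]},
])

```text
clock: 4.4
eef_pos: [552.4, -76.5, 125.5]
eef_rot: [-0.706, -0.036, 0.036, 0.706]
wrist_force: [-0.1, -0.0, -0.0]
finger_gap: 0.106
```

servo_tool([
  {"xyz": [0,0.05,0],"turn": [0,0,0]},
  {"xyz": [0,0.1,0],"turn": [0,0,0]},
  {"xyz": [0,0.15,0],"turn": [0,0,0]},
  {"xyz": [0,0.15,0],"turn": [0,0,0]},
  {"xyz": [0,0.15,0],"turn": [0,0,0]},
])

```text
clock: 4.82
eef_pos: [552.0, -74.7, 95.4]
eef_rot: [-0.706, -0.036, 0.038, 0.706]
wrist_force: [0.3, 0.5, -0.7]
finger_gap: 0.105
```

```bash
python3 - <<'E'
from h import *
show()
for k in range(1):
    c=robot.camera("side");a=cv2.resize(c["image"][185:275,335:440,::-1],None,fx=6,fy=6,interpolation=cv2.INTER_CUBIC)
cv2.imwrite("pics/s3.png",np.clip(a,0,255).astype(np.uint8))
E
```

```text
4.82 [552.  -74.7  95.4] 
 [[ 0.994 -0.002 -0.105]
 [ 0.105  0.001  0.994]
 [-0.002 -1.     0.001]] [ 0.3  0.5 -0.7] 0.105
```

View pics/s3.png

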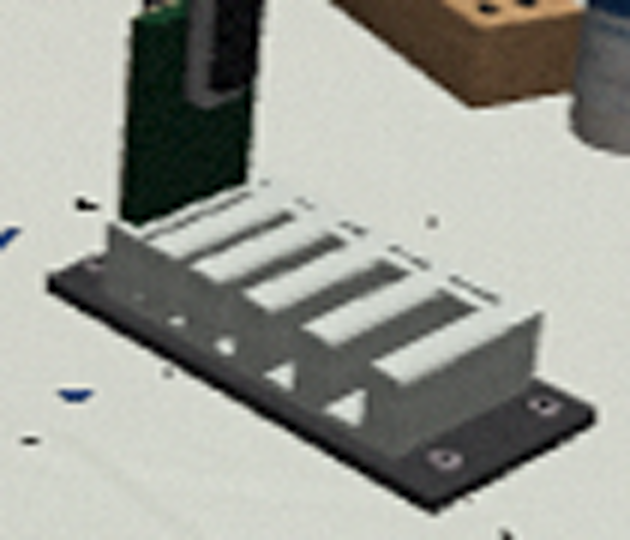

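```bash
python3 - <<'E'
from h import *
c=robot.camera("side");s=robot.state();P=s["eef_pos"]
f=lambda x,y:((x+.5)/6-.5+335,(y+.5)/6-.5+185)
a=np.radians(5.95);X=np.array([np.cos(a),np.sin(a)]);Y=np.array([-X[1],X[0]])
A=onz(c,f(133,226),39.4)[:2];B=onz(c,f(247,185),39.4)[:2]
pa=P[:2]-24*X-4.6*Y;pb=P[:2]+24*X-4.6*Y
print("blank side-cam minus kinematic (local x,y):",[(float((u-v)@X),float((u-v)@Y)) for u,v in((A,pa),(B,pb))])
C=np.array([567,-117.2])
for n,p,x,y in(("FL",(108,225),-31,58.5),("FR",(404,383),-31,-58.5),("BR",(542,315),31,-58.5)):
    w=onz(c,f(*p),32)[:2]-C;print(n,round(w@X-x,1),round(w@Y-y,1))
for n,p,x,y in(("pFL",(46,280),-37,78.5),("pFR",(434,500),-37,-78.5),("pBR",(595,408),37,-78.5)):
    w=onz(c,f(*p),6)[:2]-C;print(n,round(w@X-x,1),round(w@Y-y,1))
# inner slot back corners (closed end, top)
E
```

```text
blank side-cam minus kinematic (local x,y): [(-2.133064374871709, 1.110653424668521), (-4.327735753020753, -2.0120253148312)]
FL -0.9 -4.2
FR 0.6 -2.4
BR -1.7 -3.0
pFL -0.7 -4.7
pFR 0.9 -1.4
pBR -0.1 -0.1
```

servo_tool([
  {"xyz": [0.002,0.008,-0.004],"turn": [0,0,0]},
  {"xyz": [0.002,0.015,-0.004],"turn": [0,0,0]},
  {"xyz": [0.002,0.02,-0.004],"turn": [0,0,0]},
  {"xyz": [0.002,0.025,-0.004],"turn": [0,0,0]},
  {"xyz": [0.002,0.027,-0.004],"turn": [0,0,0]},
  {"xyz": [0.002,0.029,-0.004],"turn": [0,0,0]},
  {"xyz": [0.002,0.029,-0.004],"turn": [0,0,0]},
  {"xyz": [0.002,0.029,-0.004],"turn": [0,0,0]},
])

```text
clock: 5.58
eef_pos: [552.9, -76.2, 90.6]
eef_rot: [0.706, 0.037, -0.037, -0.706]
wrist_force: [0.2, -0.7, -0.0]
finger_gap: 0.102
```

servo_tool([
  {"xyz": [0,0.001,0],"turn": [0,0,0]},
  {"xyz": [0,0.002,0],"turn": [0,0,0]},
  {"xyz": [0,0.003,0],"turn": [0,0,0]},
  {"xyz": [0,0.004,0],"turn": [0,0,0]},
  {"xyz": [0,0.005,0],"turn": [0,0,0]},
  {"xyz": [0,0.006,0],"turn": [0,0,0]},
  {"xyz": [0,0.007,0],"turn": [0,0,0]},
  {"xyz": [0,0.007,0],"turn": [0,0,0]},
])

```text
clock: 6.25
eef_pos: [552.9, -76.2, 89.1]
eef_rot: [0.706, 0.037, -0.037, -0.706]
wrist_force: [1.1, -0.3, -1.3]
finger_gap: 0.105
```

servo_tool([
  {"xyz": [0,0.001,0],"turn": [0,0,0]},
  {"xyz": [0,0.002,0],"turn": [0,0,0]},
  {"xyz": [0,0.003,0],"turn": [0,0,0]},
  {"xyz": [0,0.004,0],"turn": [0,0,0]},
  {"xyz": [0,0.004,0],"turn": [0,0,0]},
  {"xyz": [0,0.004,0],"turn": [0,0,0]},
])

```text
clock: 6.75
eef_pos: [552.9, -76.2, 88.3]
eef_rot: [0.706, 0.037, -0.037, -0.706]
wrist_force: [0.5, 0.5, 0.4]
finger_gap: 0.107
```

servo_tool([
  {"xyz": [0,0.001,0],"turn": [0,0,0]},
  {"xyz": [0,0.002,0],"turn": [0,0,0]},
  {"xyz": [0,0.003,0],"turn": [0,0,0]},
  {"xyz": [0,0.004,0],"turn": [0,0,0]},
  {"xyz": [0,0.004,0],"turn": [0,0,0]},
  {"xyz": [0,0.004,0],"turn": [0,0,0]},
])

```text
clock: 7.25
eef_pos: [553.0, -76.2, 87.8]
eef_rot: [0.706, 0.037, -0.037, -0.706]
wrist_force: [-2.4, 0.1, 4.7]
finger_gap: 0.106
```

Contact reads 4.7 N at TCP z=87.8, so the blank is resting on slot 1's mouth and not entering. I'll look once here to check lateral alignment.

```bash
python3 - <<'E'
from h import *
show()
c=robot.camera("side");I=[c["image"].astype(float)]+[robot.camera("side")["image"].astype(float) for _ in range(5)]
a=cv2.resize((np.mean(I,0)[190:255,345:435,::-1]*.9).astype(np.uint8),None,fx=8.8,fy=8.8,interpolation=cv2.INTER_CUBIC)
cv2.imwrite("pics/s4.png",a)
E
```

```text
7.25 [553.  -76.2  87.8] 
 [[ 0.995  0.    -0.104]
 [ 0.104 -0.     0.995]
 [ 0.    -1.    -0.   ]] [-2.4  0.1  4.7] 0.106
```

View pics/s4.png

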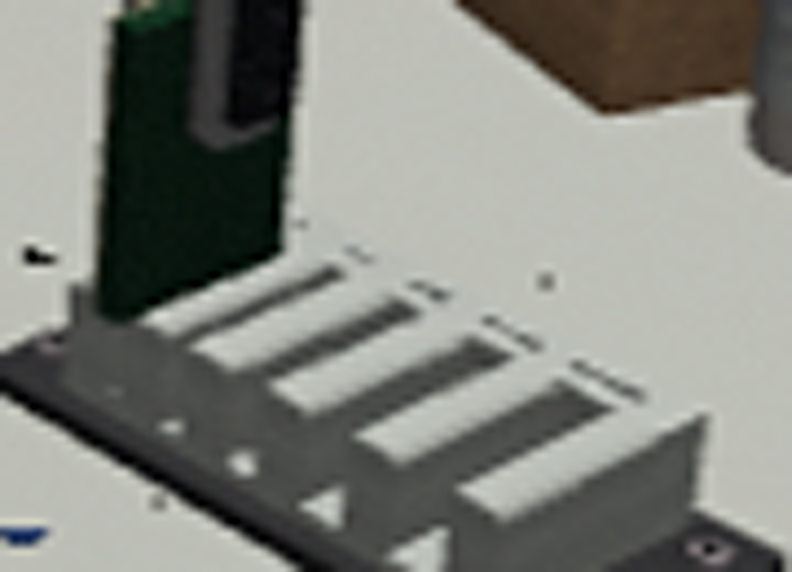

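Blank stands across slot 1's mouth. About 8 mm of the 1-2 rib shows in front of it, and 8.15 mm would be centred, so alignment is good to about 1 mm. Lift, step 16.9 mm to slot 2 and rest.

servo_tool([
  {"xyz": [0,-0.015,0],"turn": [0,0,0]},
  {"xyz": [0,-0.03,-0.02],"turn": [0,0,0]},
  {"xyz": [0,-0.03,-0.06],"turn": [0,0,0]},
  {"xyz": [0,-0.03,-0.084],"turn": [0,0,0]},
  {"xyz": [0,-0.022,-0.084],"turn": [0,0,0]},
  {"xyz": [0,-0.013,-0.084],"turn": [0,0,0]},
  {"xyz": [0,-0.008,-0.084],"turn": [0,0,0]},
  {"xyz": [0,-0.005,-0.084],"turn": [0,0,0]},
])

```text
clock: 8.22
eef_pos: [554.5, -92.7, 88.1]
eef_rot: [-0.706, -0.037, 0.037, 0.706]
wrist_force: [-0.4, -0.7, 0.2]
finger_gap: 0.099
```

servo_tool([
  {"xyz": [0,0.001,0],"turn": [0,0,0]},
  {"xyz": [0,0.002,0],"turn": [0,0,0]},
  {"xyz": [0,0.003,0],"turn": [0,0,0]},
  {"xyz": [0,0.004,0],"turn": [0,0,0]},
  {"xyz": [0,0.005,0],"turn": [0,0,0]},
  {"xyz": [0,0.005,0],"turn": [0,0,0]},
])

```text
clock: 8.72
eef_pos: [554.7, -92.8, 87.8]
eef_rot: [0.706, 0.037, -0.037, -0.706]
wrist_force: [-0.5, 0.5, 2.4]
finger_gap: 0.107
```

Slot 2 refuses it too, at 2.4 N and the same height. On to slot 3, 19.5 mm further.

servo_tool([
  {"xyz": [0,-0.015,0],"turn": [0,0,0]},
  {"xyz": [0,-0.03,-0.02],"turn": [0,0,0]},
  {"xyz": [0,-0.03,-0.07],"turn": [0,0,0]},
  {"xyz": [0,-0.03,-0.098],"turn": [0,0,0]},
  {"xyz": [0,-0.022,-0.098],"turn": [0,0,0]},
  {"xyz": [0,-0.013,-0.098],"turn": [0,0,0]},
  {"xyz": [0,-0.008,-0.098],"turn": [0,0,0]},
  {"xyz": [0,-0.005,-0.098],"turn": [0,0,0]},
])

```text
clock: 9.38
eef_pos: [556.5, -112.2, 88.1]
eef_rot: [-0.706, -0.037, 0.037, 0.706]
wrist_force: [-0.4, -0.1, -0.7]
finger_gap: 0.108
```

servo_tool([
  {"xyz": [0,0.001,0],"turn": [0,0,0]},
  {"xyz": [0,0.002,0],"turn": [0,0,0]},
  {"xyz": [0,0.003,0],"turn": [0,0,0]},
  {"xyz": [0,0.004,0],"turn": [0,0,0]},
  {"xyz": [0,0.005,0],"turn": [0,0,0]},
  {"xyz": [0,0.005,0],"turn": [0,0,0]},
])

```text
clock: 9.88
eef_pos: [556.8, -112.3, 87.8]
eef_rot: [0.706, 0.037, -0.037, -0.706]
wrist_force: [-1.6, 0.7, 2.4]
finger_gap: 0.104
```

Slot 3 also stops it at the mouth (2.4 N, z 87.8). Next is slot 4, 22.1 mm on.

servo_tool([
  {"xyz": [0,-0.015,0],"turn": [0,0,0]},
  {"xyz": [0,-0.03,-0.02],"turn": [0,0,0]},
  {"xyz": [0,-0.03,-0.08],"turn": [0,0,0]},
  {"xyz": [0,-0.03,-0.11],"turn": [0,0,0]},
  {"xyz": [0,-0.022,-0.11],"turn": [0,0,0]},
  {"xyz": [0,-0.013,-0.11],"turn": [0,0,0]},
  {"xyz": [0,-0.008,-0.11],"turn": [0,0,0]},
  {"xyz": [0,-0.005,-0.11],"turn": [0,0,0]},
])

```text
clock: 10.55
eef_pos: [558.8, -134.1, 88.1]
eef_rot: [-0.706, -0.037, 0.037, 0.706]
wrist_force: [-0.4, -0.9, -0.9]
finger_gap: 0.103
```

servo_tool([
  {"xyz": [0,0.001,0],"turn": [0,0,0]},
  {"xyz": [0,0.002,0],"turn": [0,0,0]},
  {"xyz": [0,0.003,0],"turn": [0,0,0]},
  {"xyz": [0,0.004,0],"turn": [0,0,0]},
  {"xyz": [0,0.005,0],"turn": [0,0,0]},
  {"xyz": [0,0.006,0],"turn": [0,0,0]},
  {"xyz": [0,0.006,0],"turn": [0,0,0]},
])

```text
clock: 11.13
eef_pos: [559.0, -134.2, 87.4]
eef_rot: [-0.706, -0.037, 0.037, 0.706]
wrist_force: [0.1, -0.4, 0.4]
finger_gap: 0.107
```

servo_tool([
  {"xyz": [0,0.002,0],"turn": [0,0,0]},
  {"xyz": [0,0.004,0],"turn": [0,0,0]},
  {"xyz": [0,0.005,0],"turn": [0,0,0]},
  {"xyz": [0,0.006,0],"turn": [0,0,0]},
  {"xyz": [0,0.006,0],"turn": [0,0,0]},
  {"xyz": [0,0.006,0],"turn": [0,0,0]},
])

```text
clock: 11.63
eef_pos: [559.2, -134.1, 87.0]
eef_rot: [0.706, 0.037, -0.036, -0.706]
wrist_force: [-1.2, 2.9, 8.3]
finger_gap: 0.105
```

The +y push (2.9 N) shows it is riding the -y lead-in, about 1.2 mm off. I'll back off 1 mm, shift +1.2 mm and go down again.

servo_tool([
  {"xyz": [0,-0.006,0],"turn": [0,0,0]},
  {"xyz": [0,-0.006,0.006],"turn": [0,0,0]},
  {"xyz": [0,-0.006,0.006],"turn": [0,0,0]},
  {"xyz": [0,-0.003,0.006],"turn": [0,0,0]},
  {"xyz": [0,0,0.006],"turn": [0,0,0]},
  {"xyz": [0,0.003,0.006],"turn": [0,0,0]},
  {"xyz": [0,0.005,0.006],"turn": [0,0,0]},
  {"xyz": [0,0.005,0.006],"turn": [0,0,0]},
])

```text
clock: 12.3
eef_pos: [558.8, -133.0, 84.9]
eef_rot: [-0.706, -0.037, 0.037, 0.706]
wrist_force: [1.2, 0.4, -0.8]
finger_gap: 0.102
```

It enters freely at z=84.9, past the lead-in, with no force. Continuing down carefully.

servo_tool([
  {"xyz": [0,0.004,0],"turn": [0,0,0]},
  {"xyz": [0,0.008,0],"turn": [0,0,0]},
  {"xyz": [0,0.012,0],"turn": [0,0,0]},
  {"xyz": [0,0.016,0],"turn": [0,0,0]},
  {"xyz": [0,0.02,0],"turn": [0,0,0]},
  {"xyz": [0,0.02,0],"turn": [0,0,0]},
])

```text
clock: 12.8
eef_pos: [558.8, -133.0, 80.9]
eef_rot: [-0.706, -0.037, 0.037, 0.706]
wrist_force: [0.0, 1.8, -1.5]
finger_gap: 0.1
```

servo_tool([
  {"xyz": [0,0.005,0.001],"turn": [0,0,0]},
  {"xyz": [0,0.012,0.002],"turn": [0,0,0]},
  {"xyz": [0,0.02,0.002],"turn": [0,0,0]},
  {"xyz": [0,0.028,0.002],"turn": [0,0,0]},
  {"xyz": [0,0.036,0.002],"turn": [0,0,0]},
  {"xyz": [0,0.044,0.002],"turn": [0,0,0]},
  {"xyz": [0,0.05,0.002],"turn": [0,0,0]},
  {"xyz": [0,0.05,0.002],"turn": [0,0,0]},
])

```text
clock: 13.47
eef_pos: [558.7, -132.7, 70.8]
eef_rot: [-0.706, -0.037, 0.037, 0.706]
wrist_force: [-0.4, -0.9, -0.9]
finger_gap: 0.109
```

servo_tool([
  {"xyz": [0,0.006,0],"turn": [0,0,0]},
  {"xyz": [0,0.012,0],"turn": [0,0,0]},
  {"xyz": [0,0.016,0],"turn": [0,0,0]},
  {"xyz": [0,0.019,0],"turn": [0,0,0]},
  {"xyz": [0,0.021,0],"turn": [0,0,0]},
  {"xyz": [0,0.023,0],"turn": [0,0,0]},
  {"xyz": [0,0.023,0],"turn": [0,0,0]},
])

```text
clock: 14.05
eef_pos: [558.8, -132.7, 66.5]
eef_rot: [-0.706, -0.037, 0.037, 0.706]
wrist_force: [0.2, -0.3, -0.8]
finger_gap: 0.101
```

servo_tool([
  {"xyz": [0.003,0,0],"turn": [0,0,0]},
  {"xyz": [0.006,0,0],"turn": [0,0,0]},
  {"xyz": [0.008,0,0],"turn": [0,0,0]},
  {"xyz": [0.01,0,0],"turn": [0,0,0]},
  {"xyz": [0.011,0,0],"turn": [0,0,0]},
  {"xyz": [0.011,0,0],"turn": [0,0,0]},
])

```text
clock: 14.55
eef_pos: [561.1, -132.5, 66.5]
eef_rot: [0.706, 0.037, -0.037, -0.706]
wrist_force: [0.8, 0.3, -0.1]
finger_gap: 0.103
```

servo_tool([
  {"xyz": [0.001,0,0],"turn": [0,0,0]},
  {"xyz": [0.002,0,0],"turn": [0,0,0]},
  {"xyz": [0.003,0,0],"turn": [0,0,0]},
  {"xyz": [0.003,0,0],"turn": [0,0,0]},
  {"xyz": [0.003,0,0],"turn": [0,0,0]},
])

```text
clock: 14.97
eef_pos: [561.6, -132.4, 66.5]
eef_rot: [-0.706, -0.037, 0.037, 0.706]
wrist_force: [-0.1, 0.3, -0.3]
finger_gap: 0.105
```

No contact yet, so I'll keep creeping back.

servo_tool([
  {"xyz": [0.001,0,0],"turn": [0,0,0]},
  {"xyz": [0.002,0,0],"turn": [0,0,0]},
  {"xyz": [0.003,0,0],"turn": [0,0,0]},
  {"xyz": [0.004,0,0],"turn": [0,0,0]},
  {"xyz": [0.004,0,0],"turn": [0,0,0]},
  {"xyz": [0.004,0,0],"turn": [0,0,0]},
])

```text
clock: 15.47
eef_pos: [562.4, -132.3, 66.5]
eef_rot: [0.706, 0.037, -0.037, -0.706]
wrist_force: [-0.2, 0.1, -0.7]
finger_gap: 0.103
```

servo_tool([
  {"xyz": [0.001,0,0],"turn": [0,0,0]},
  {"xyz": [0.002,0,0],"turn": [0,0,0]},
  {"xyz": [0.003,0,0],"turn": [0,0,0]},
  {"xyz": [0.003,0,0],"turn": [0,0,0]},
  {"xyz": [0.003,0,0],"turn": [0,0,0]},
])

```text
clock: 15.88
eef_pos: [563.0, -132.2, 66.5]
eef_rot: [0.706, 0.037, -0.037, -0.706]
wrist_force: [-0.3, 0.7, -0.8]
finger_gap: 0.105
```

servo_tool([
  {"xyz": [0.001,0,0],"turn": [0,0,0]},
  {"xyz": [0.002,0,0],"turn": [0,0,0]},
  {"xyz": [0.003,0,0],"turn": [0,0,0]},
  {"xyz": [0.004,0,0],"turn": [0,0,0]},
  {"xyz": [0.004,0,0],"turn": [0,0,0]},
  {"xyz": [0.004,0,0],"turn": [0,0,0]},
])

```text
clock: 16.38
eef_pos: [563.8, -132.2, 66.5]
eef_rot: [0.706, 0.037, -0.037, -0.706]
wrist_force: [0.0, 0.1, 0.3]
finger_gap: 0.106
```

```bash
python3 - <<'E'
from h import *
show()
I=[robot.camera("side")["image"].astype(float) for _ in range(4)]
a=cv2.resize((np.mean(I,0)[185:255,345:435,::-1]*.9).astype(np.uint8),None,fx=8.5,fy=8.5,interpolation=cv2.INTER_CUBIC)
cv2.imwrite("pics/s5.png",a)
E
```

```text
16.38 [ 563.8 -132.2   66.5] 
 [[ 0.995  0.    -0.104]
 [ 0.104 -0.     0.995]
 [ 0.    -1.    -0.   ]] [0.  0.1 0.3] 0.106
```

View pics/s5.png

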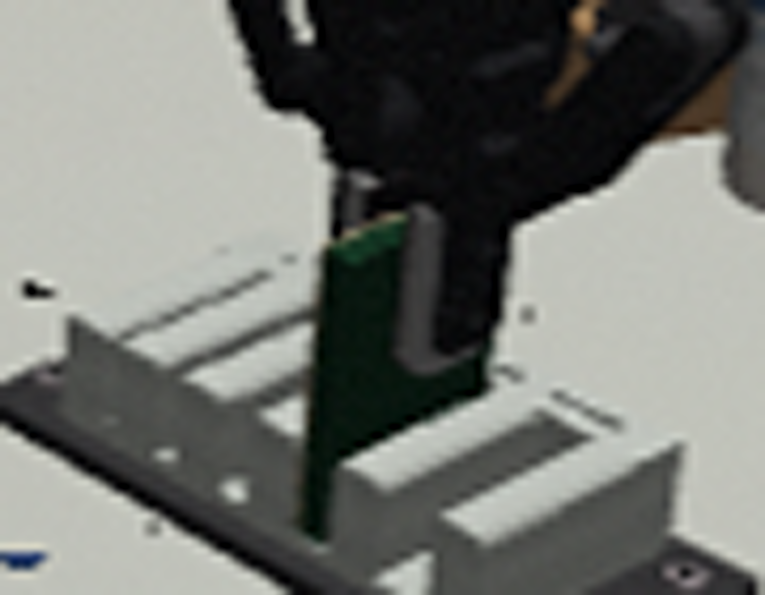

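The blank is well down in slot 4, its front edge (bottom at about (312,535)) nearly flush with the gauge front. There's no end contact yet, so I'll keep creeping.

servo_tool([
  {"xyz": [0.001,0,0],"turn": [0,0,0]},
  {"xyz": [0.002,0,0],"turn": [0,0,0]},
  {"xyz": [0.003,0,0],"turn": [0,0,0]},
  {"xyz": [0.004,0,0],"turn": [0,0,0]},
  {"xyz": [0.004,0,0],"turn": [0,0,0]},
])

```text
clock: 17.0
eef_pos: [564.3, -132.1, 66.5]
eef_rot: [-0.706, -0.036, 0.037, 0.706]
wrist_force: [-3.0, -0.9, 1.4]
finger_gap: 0.108
```

servo_tool([
  {"xyz": [0.001,0,0],"turn": [0,0,0]},
  {"xyz": [0.002,0,0],"turn": [0,0,0]},
  {"xyz": [0.003,0,0],"turn": [0,0,0]},
  {"xyz": [0.003,0,0],"turn": [0,0,0]},
  {"xyz": [0.003,0,0],"turn": [0,0,0]},
])

```text
clock: 17.42
eef_pos: [564.4, -132.1, 66.5]
eef_rot: [-0.706, -0.036, 0.038, 0.706]
wrist_force: [-6.3, -1.2, 3.3]
finger_gap: 0.105
```

The closed end is felt at -6 N. I'll ease off x a little and lower onto the floor.

servo_tool([
  {"xyz": [-0.002,0,0],"turn": [0,0,0]},
  {"xyz": [-0.002,0.001,0],"turn": [0,0,0]},
  {"xyz": [-0.002,0.002,0],"turn": [0,0,0]},
  {"xyz": [-0.002,0.003,0],"turn": [0,0,0]},
  {"xyz": [-0.002,0.003,0],"turn": [0,0,0]},
  {"xyz": [-0.002,0.003,0],"turn": [0,0,0]},
])

```text
clock: 17.92
eef_pos: [564.4, -132.0, 65.9]
eef_rot: [-0.706, -0.036, 0.037, 0.706]
wrist_force: [-5.6, -0.6, 2.8]
finger_gap: 0.105
```

servo_tool([
  {"xyz": [-0.001,0.001,0],"turn": [0,0,0]},
  {"xyz": [-0.001,0.002,0],"turn": [0,0,0]},
  {"xyz": [-0.001,0.003,0],"turn": [0,0,0]},
  {"xyz": [-0.001,0.003,0],"turn": [0,0,0]},
  {"xyz": [-0.001,0.003,0],"turn": [0,0,0]},
])

```text
clock: 18.33
eef_pos: [564.4, -132.0, 65.9]
eef_rot: [0.706, 0.037, -0.037, -0.706]
wrist_force: [-7.2, -0.9, 7.3]
finger_gap: 0.104
```

It's on the floor: z=65.9, exactly 22 mm below the mouth contact. Release and rise.

servo_tool([
  {"xyz": [0,0,0],"turn": [0,0,0]},
  {"xyz": [0,0,0],"turn": [0,0,0]},
  {"xyz": [0,0,0],"turn": [0,0,0]},
  {"xyz": [0,0,0],"turn": [0,0,0]},
  {"xyz": [0,0,0],"turn": [0,0,0]},
  {"xyz": [0,0,0],"turn": [0,0,0]},
], hand=0.4)

```text
clock: 18.83
eef_pos: [564.7, -132.1, 65.2]
eef_rot: [-0.706, -0.037, 0.037, 0.706]
wrist_force: [-0.0, 0.3, 0.1]
finger_gap: 0.399
```

servo_tool([
  {"xyz": [0,-0.06,0],"turn": [0,0,0]},
  {"xyz": [0,-0.15,0],"turn": [0,0,0]},
  {"xyz": [0,-0.25,0],"turn": [0,0,0]},
  {"xyz": [0,-0.4,0],"turn": [0,0,0]},
  {"xyz": [-0.2,-0.6,0],"turn": [0,0,0]},
  {"xyz": [-0.5,-0.8,0],"turn": [0,0,0]},
  {"xyz": [-0.8,-0.8,0],"turn": [0,0,0]},
  {"xyz": [-0.8,-0.8,0],"turn": [0,0,0]},
])

```text
clock: 19.5
eef_pos: [420.3, -146.9, 221.9]
eef_rot: [0.707, 0.038, -0.037, -0.706]
wrist_force: [-0.2, -2.1, 1.0]
finger_gap: 0.401
```

```bash
python3 - <<'E'
from h import *
show()
I=[robot.camera("side")["image"].astype(float) for _ in range(4)]
a=cv2.resize((np.mean(I,0)[185:255,345:435,::-1]*.9).astype(np.uint8),None,fx=6,fy=6,interpolation=cv2.INTER_CUBIC)
b=cv2.resize((I[0][140:230,230:310,::-1]).astype(np.uint8),(240,270))
t=robot.camera("top")["image"][160:215,335:420,::-1]
o=np.zeros((600,800,3),np.uint8);o[:420,:540]=a;o[:270,550:790]=b;o[280:280+165,545:800]=cv2.resize(t,(255,165));cv2.imwrite("pics/s6.png",o)
E
```

```text
19.5 [ 420.3 -146.9  221.9] 
 [[ 0.995  0.002 -0.105]
 [ 0.105 -0.001  0.995]
 [ 0.001 -1.    -0.001]] [-0.2 -2.1  1. ] 0.401
```

View pics/s6.png

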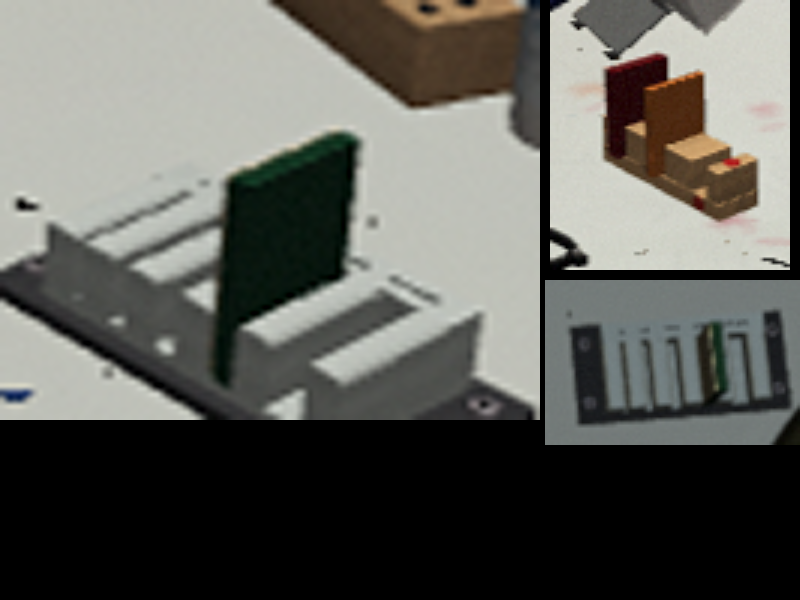

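The green blank stands upright in slot 4, flush at the front as far as this view shows, with slots 1-3 and 5 empty. Maroon and amber are still in their bays and the gripper is clear, so I'm handing in.

```bash
python3 -c "
from plant import robot
print(robot.finish_job())"
```

```text
the job is handed in; nothing more can be done
None
```

The blank in the red-dotted bay is the green one, and it is **size 4**. It closed the jaws to about 9 mm, which fits slot 4's 10.4 mm. I let go of it in slot 4 and handed the job in at about 20 s of the 54 s allowed.

- **Slots 1 to 3:** each stopped the blank at the mouth, at TCP height 87.8 mm, with readings of 2.4 to 4.7 N. My sideways position was about 1.2 mm off for these three, which I only found at slot 4. The blank still covered each mouth, and its measured thickness rules out slot 3 anyway.
- **Slot 4:** the blank first caught the edge of the lead-in and the force reached 8.3 N. I backed off 1 mm, shifted 1.2 mm, and it went in freely.
- **Final position:** I slid it back until I felt the closed end and lowered it until I felt the floor, about 7 N each. The floor contact came at 65.9 mm, matching the 22 mm slot depth.
- **Last pictures:** the blank stands upright and released, and looks flush with the front of the gauge. The other slots are empty, amber and maroon are still in their bays, and the gripper is clear.
- **Checks that disagreed:** the two cameras differed by about 2 mm on where the gauge lies sideways; the contact at slot 4 agreed with the top camera. I did not measure the front flushness beyond the felt contact and the picture.

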